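Pack the hand-printing kit box in two layers

TASK

Pack the printing kit: take the long carved block out of its rack, lay it flat on the bench with the carved face up, then take it up again and put it, carved face still up, into the long recess in the bottom of the box, and put the round baren, handle up, into the round recess. Then fit the tray insert over them: tuck its bare edge under the box's lip and lower the opposite edge until it lies flat on the ledges. Last, lay the brayer on the insert with its roller in the roller pocket and its handle lying along the insert, and leave the short block in the rack, the ink jar and the mug where they are.

Things in the scene. Friction and masses are not known exactly. Their poses are not given: they have to be found in the camera images.
- block_mid (a point): Centre of the loose wooden printing block, 130 x 62 x 28 mm, 0.16 kg. x runs along the 130 mm, z along the 62 mm, y (28 mm thick) points out of the carved face (dark raised leaves). It starts on a long edge (z up) in one rack slot, foot 8 mm and top 70 mm above the bench. Flat with the face up, y points up. Stood alone on the bench, it topples over flat if its top is pushed sideways.
- block2_mid (a point): Centre of the short printing block, 85 x 62 x 28 mm, same axes: a bystander standing in the rack's other slot.
- rack: Fixed plywood rack, base 150 (x) x 132 (y) x 8 mm, origin at the centre of its underside, z up. Two slots along its x, at y = +34 and -34 mm, each between four dowels that reach 38 mm above the bench, with 4 mm of play; either may hold the long block. The carved faces look to the rack's -y. The bench around x 0.62, y 0.27 m, left of the box, is free for about 150 mm.
- box: Fixed open plywood kit box, outside 176 (x) x 224 (y) mm, walls 8 mm thick, 56 mm high; origin at the centre of its underside, z up. Inside 160 x 208 mm. On its floor (top at 6 mm) lies a 12 mm thick liner with two recesses cut through it. Along the inside of the -x and +x walls run ledges, 8 mm wide, tops at 46 mm, that carry the insert.
- box_lip (a point): Middle of the lower inner edge of the box's retaining lip (x -68, y 0, z 56 mm in the box's frame), axes as the box's. The lip is a strip along the whole -x wall, from 56 to 62 mm high, reaching 12 mm inwards from the wall's inside face. Between the ledge below and the lip is a gap of 10 mm.
- box_long (a point): Centre of the bottom of the box's long recess (x 0, y -44, z 6 mm in the box's frame), axes as the box's. Recess 138 (x) x 70 (y) mm, 12 mm deep. The block lies in it along x, either way round.
- box_round (a point): Centre of the bottom of the box's round recess (x 0, y +54, z 6 mm in the box's frame). Recess 88 mm in diameter, 12 mm deep.
- baren_mid (a point): Middle of the loose baren (rubbing pad), 18 mm above its underside: black disc, 80 mm in diameter, 12 mm thick, with a dark wooden bar handle on top, 72 mm long along x, 18 mm wide (y), from 12 to 36 mm above the underside. 0.14 kg. Starts flat on the bench, handle up; any turn of the handle will do in the recess.
- insert_mid (a point): Centre of the loose tray insert's panel, half-way through its 5 mm: plywood, 154 (x) x 200 (y) mm, 0.2 kg, z out of its upper face. The -x edge is bare and goes under the lip; the other three edges have a rim 6 mm wide, 8 mm high. Starts flat on the bench, face up. When fitted, its axes are parallel to the box's and this point lies 48.5 mm above the box's underside, over its centre (3 to 4 mm of play).
- insert_pull (a point): Centre of the insert's pull, a wooden bar on its upper face to lift it by: 14 mm thick (x), 70 mm long (y), 22 mm high above the panel. It lies 20 mm from the panel's centre towards the bare edge, 13.5 mm above insert_mid. Axes as the insert's.
- insert_pocket (a point): Centre of the floor of the roller pocket on the insert's upper face, at x +35, y +73 mm from the panel's centre. Pocket 60 (x) x 42 (y) mm inside, walls 8 mm high. Axes as the insert's.
- brayer_roller (a point): Centre of the brayer's black roller, 34 mm in diameter, 52 mm long along x; it does not turn. The handle points to -y. The brayer rests on roller and handle end, this point then 17 mm up. 0.18 kg, 151 mm long, 66 mm wide over its steel fork. Laid in place, its axes are parallel to the insert's, so the handle points to the insert's -y.
- brayer_grip (a point): Point on the axis of the brayer's dark wooden handle (24 mm thick), 72 mm from the roller's axis and 18 mm above what the brayer lies on; the handle runs from 56 to 134 mm from the roller's axis. The centre of mass is some 35 mm nearer to the roller. Axes as the roller's.
- ink_jar: Bystander: ink jar 64 mm wide, 75 mm high, origin under its centre.
- mug: Bystander: white mug 80 mm wide, 90 mm high, origin under its centre.

How it is judged:
On the way, in this order (a step that is already met when the one before it is completed fails the run):
1. the long block lies flat on the bench, carved face up (angle between block_mid's own y axis and vertical below 0.08 rad and height (world z) of block_mid below 0.017 m), for 0.2 s.
2. the block lies flat in the long recess, carved face up, and the baren lies flat in the round recess (horizontal distance between block_mid and box_long below 0.008 m and z of block_mid in the frame of box_long below 0.019 m and angle between block_mid's own y axis and vertical below 0.07 rad and angle between the x axis of block_mid and the x axis of box, either way round below 0.12 rad and horizontal distance between baren_mid and box_round below 0.008 m and z of baren_mid in the frame of box_round below 0.023 m and angle between baren_mid's own z axis and vertical below 0.07 rad), for 0.2 s.
3. the insert lies flat on the ledges with its bare edge under the lip (x of insert_mid in the frame of box between -0.006 and 0.006 m and y of insert_mid in the frame of box between -0.007 and 0.007 m and z of insert_mid in the frame of box between 0.045 and 0.0515 m and angle between insert_mid's own z axis and vertical below 0.03 rad and angle between the x axis of insert_mid and the x axis of box, either way round below 0.06 rad), for 0.2 s.
At the end, for the whole second after the job is handed in: Block flat in the long recess, carved face up (within 8 mm, 7 degrees); baren flat in the round recess (8 mm); insert flat on both ledges, bare edge under the lip (7 mm, 0.03 rad); brayer level on the insert, roller in its pocket (about 9 mm), handle over the insert (all of step 2 and all of step 3 and x of brayer_roller in the frame of insert_mid between 0.026 and 0.044 m and y of brayer_roller in the frame of insert_mid between 0.063 and 0.083 m and z of brayer_roller in the frame of insert_mid below 0.023 m and y of brayer_grip in the frame of insert_mid below 0.02 m and angle between brayer_roller's own z axis and vertical below 0.07 rad); the robot touches nothing.
It fails at once if the short block disturbed (moved more than 30 mm) (distance of block2_mid from where it was at the start of the episode above 0.03 m).
It fails at once if the ink jar disturbed (moved more than 30 mm) (distance of ink_jar from where it was at the start of the episode above 0.03 m).
It fails at once if the mug disturbed (moved more than 30 mm) (distance of mug from where it was at the start of the episode above 0.03 m).
It also fails if it takes over 72 s, if anything falls off the work surface, if the arm or the gripper's body presses on something with over 40 N, if the wrist force passes 120 N, or if a joint passes its speed limit or range.

ROBOT

A 6-joint arm with a two-finger parallel gripper is mounted at the origin on the work surface. World frame = base frame: x ahead of the robot, y to its left, z up, the work surface at z = 0. Lengths are in m, angles in rad, forces in N, time in s.
With the tool pointing down it reaches from about 0.25 to 0.775 m from the base axis. Payload 4 kg.
Tool frame: the origin (TCP) lies between the finger pads; the fingertips stand 14 mm ahead of it and the grasp point (between the pads) lies 5 mm behind it; z points along the fingers, y is the line along which they close (so a half turn about z gives the same grasp; the last joint's range is limited). The gripper opens to 94 mm and grips with 3 to 60 N. Pads are 16 mm wide; open, the fingers measure 119 mm over their backs; the gripper's body (75 mm by 177 mm) begins 78 mm behind the grasp point.
Start: joints at [1.047, 0.087, 1.371, -0, 1.684, -0.103], TCP at [0.225, 0.502, 0.186] pointing down, gripper open.
Joint ranges: [-3.1, 3.1], [-0.76, 2.03], [0.27, 2.55], [-1.08, 4.22], [0.17, 2.65], [-2.57, 2.57]. Speed limits (rad/s): [2.79, 2.79, 3.14, 3.14, 3.14, 3.14].

INTERFACE

Orientations are given as [roll, pitch, yaw] about the fixed x, y, z axes, in that order (R = Rz(yaw) Ry(pitch) Rx(roll)).
In Python, from bench import robot, snapshot gives the robot as it stands.
- The arm moves only by the tool carry_out, never from a script. Its argument "motion" is text: rows parted by semicolons, each of 4 numbers parted by spaces: the shift along the tool's x, y, z each as a share of 0.15 m, from -1 to 1, then the turn about the tool's z as a share of 180 degrees, from -1 to 1. A call has exactly 8 rows; each row is the pose to reach, as a shift and turn from the pose commanded when the call began, along the tool's axes at that moment, turning the shorter way round; what a row does not reach only later rows make up. A row lasts 1/10 s, in which the tool goes at most 50 mm and 8.59 degrees, less where a joint would pass 70% of its speed; a pose out of reach is approached as far as the arm can. A call with a number of a shift or a turn outside -1 to 1 is refused whole. A call with a gripper value outside its range is refused whole. "grip" is the opening, from -1 (shut) to 1 (fully open), set as the call begins (left out, the last holds). The fingers move at their own pace and stop on an object; the grip force is fixed at half the most. Time passes only in rows, so rows that repeat a pose let the fingers close, or fill a call up. It gives the time, the measured TCP pose, the force, the opening and the grip force at its end, in the units of the state.
- robot.get_obs(): the state, without advancing time (a new reading comes with each control period).
- snapshot(name): name is "scene" or "top" or "wrist"; returns a dict with "image" (384x512x3 uint8, red, green, blue), "fx", "fy", "cx", "cy" (pixels), "pose" (4x4, takes a point from camera to world coordinates); the wrist camera has in their place "hand_eye" (4x4, takes a point from camera to tool coordinates, whose origin is the TCP and whose axes are the flange's). Camera axes: x right, y up, looking along -z (the intrinsics and any distortion apply to the point x, -y, -z); pixel columns grow to the right and rows downward; lengths in m; the calibration is good to about 2 mm. A picture is of the moment at which its call begins: read the wrist's pose just before it. There is no depth.
- robot.close_job(): hands the job in; it is judged then, once.
The state is a dict: "time": time; "joint_positions": joint angles; "qvel": joint speeds; "joint_torque": joint torques, N m; "tool_pos": TCP position; "ee_rot": TCP orientation; "wrist_force": force on the tool from outside, world axes, zero at the start; "wrist_torque": the same for the moment, N m; "width": finger opening in m; "finger_force": force on a finger pad.
Only numpy, scipy, OpenCV 4.12 (cv2) and the standard library are available. Lean on these libraries where they do the work, as an engineer would, in place of code of your own. Each camera call takes 0.05 s, during which the arm holds its last target. There are 200 camera calls.

## Working session

There is one attempt and no reset: what is moved stays moved. The work goes in short steps, Python scripts to look and compute and a tool call to move; the robot and the scene stay as the last step left them, time stands still between calls to the robot, and variables do not carry over. Pictures are saved under pics/ and viewed, at most 10 in all, crops included, and the job is handed in when it is done.

Besides the shell and the picture viewer there is one more tool, called as name(argument=value, ...), one argument or row to a line, values as JSON. carry_out: Moves the arm, as the interface text tells. Shift numbers are shares of 0.15 m and turn numbers shares of 180 degrees, none past 1 either way. Its arguments: {"type":"object","properties":{"motion":{"type":"string"},"grip":{"type":"number"}},"required":["motion"]}

```bash
ls; mkdir -p pics; python3 - <<'E'
from bench import robot, snapshot
import cv2, numpy as np
print(robot.get_obs())
for n in ("top","scene"):
    s=snapshot(n); print(n,s["fx"],s["fy"],s["cx"],s["cy"],[k for k in s if k!='image']); print(np.round(s["pose"],4).tolist())
    np.save(f"{n}.npy",s,allow_pickle=True)
    cv2.imwrite(f"pics/{n}0.png",cv2.resize(s["image"][:,:,::-1],(800,600),interpolation=cv2.INTER_CUBIC))
E
```

```text
pics
{'time': 0.0, 'joint_positions': array([ 1.04691342e+00,  8.79270343e-02,  1.37224239e+00, -1.96453357e-05,
        1.68361608e+00, -1.03084086e-01]), 'qvel': array([ 0.00080918,  0.00052902, -0.00054397, -0.00171935,  0.00084888,
        0.00070851]), 'joint_torque': array([-2.00513132e-04, -3.40164185e+01, -3.02432835e+01,  7.15705077e-02,
        3.26584477e-02, -1.50224619e-04]), 'tool_pos': array([0.22437075, 0.50149652, 0.18442555]), 'ee_rot': array([-3.13940944e+00, -2.06225392e-04,  2.72079142e+00]), 'wrist_force': array([0.26145225, 0.10555791, 0.56594218]), 'wrist_torque': array([ 0.06418434,  0.00621735, -0.0326361 ]), 'finger_force': 0.0, 'width': 0.09412150419935675}
top 355.93098621071465 355.93098621071465 257.1600353928193 191.3197692664831 ['fx', 'fy', 'cx', 'cy', 'pose']
[[0.0226, 0.9892, -0.1449, 0.4528], [-0.9997, 0.0217, -0.008, 0.0286], [-0.0048, 0.1451, 0.9894, 0.9517], [0.0, 0.0, 0.0, 1.0]]
scene 423.6222034491222 423.6222034491222 261.6262306029908 193.43018037042856 ['fx', 'fy', 'cx', 'cy', 'pose']
[[0.5605, -0.5514, 0.6179, 1.2553], [0.8279, 0.3569, -0.4326, -0.4743], [0.018, 0.754, 0.6566, 0.7979], [0.0, 0.0, 0.0, 1.0]]
```

View pics/top0.png

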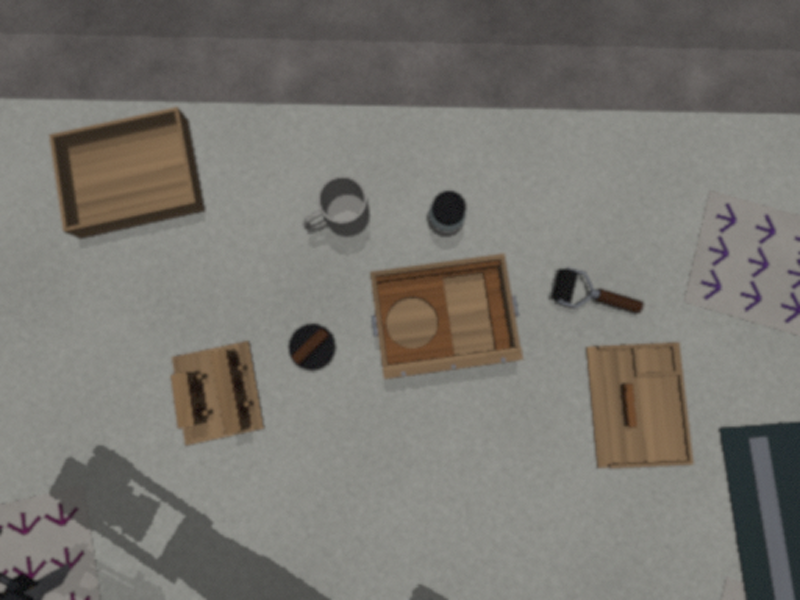

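View pics/scene0.png

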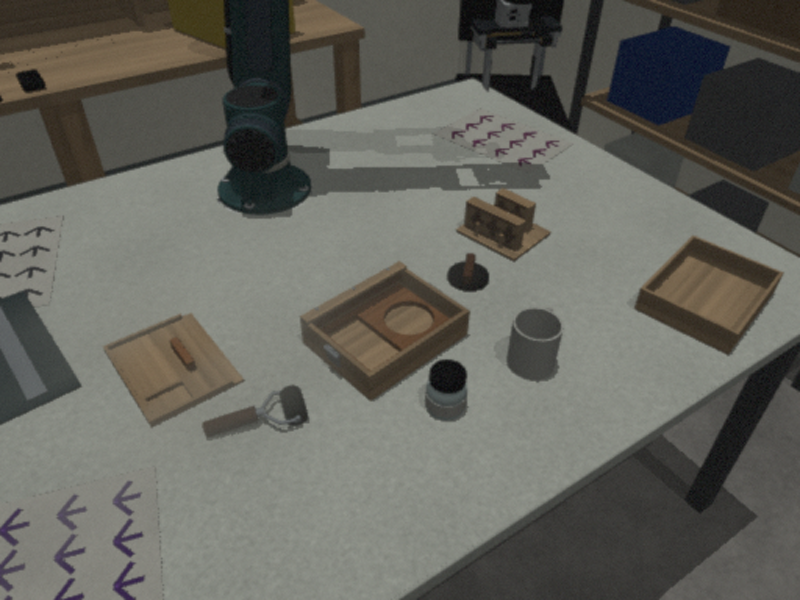

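```bash
cat > h.py <<'E'
import numpy as np, cv2
from scipy.spatial.transform import Rotation as Ro
def world(s,pts,z,scale=1.0,pose=None):
    "pixels (in picture enlarged by scale) -> world xy at height z"
    P=s["pose"] if pose is None else pose; out=[]
    for u,v in pts:
        u=(u+.5)/scale-.5; v=(v+.5)/scale-.5
        d=P[:3,:3]@np.array([(u-s["cx"])/s["fx"],-(v-s["cy"])/s["fy"],-1])
        o=P[:3,3]; out.append((o+d*(z-o[2])/d[2])[:2])
    return np.array(out)
def wpose(s,o):
    T=np.eye(4); T[:3,:3]=Ro.from_euler("xyz",o["ee_rot"]).as_matrix(); T[:3,3]=o["tool_pos"]
    return T@s["hand_eye"]
def go(x,y,z,yawdeg,o):
    "shares from measured pose to TCP target"
    R=Ro.from_euler("xyz",[np.pi,0,o["ee_rot"][2]]).as_matrix()
    d=R.T@(np.array([x,y,z])-o["tool_pos"]); 
    t=-((yawdeg-np.degrees(o["ee_rot"][2])+180)%360-180)
    return np.round(d/.15,3), round(t/180,3)
E
python3 - <<'E'
from h import *
s=np.load("top.npy",allow_pickle=True).item()
def W(n,p,z): print(n,z,np.round(world(s,p,z,1.5625),3).tolist())
W("box top",[(372,270),(505,256),(522,360),(385,378)],.056)
W("long",[(443,277),(487,272),(493,352),(452,356)],.018)
W("round",[(411,322)],.014)
W("baren",[(312,347)],.012); W("baren handle ends",[(296,358),(328,334)],.036)
W("rackbase",[(173,355),(248,342),(263,430),(185,443)],.008)
W("long block face bottom/top guess",[(228,348),(240,428),(248,430)],.07)
W("insert",[(587,346),(680,343),(691,463),(598,467)],.005); W("pull",[(628,405)],.027)
W("brayer roller",[(566,287)],.03); W("handle",[(598,294),(641,304)],.025)
W("mug",[(345,208)],.05);W("jar",[(449,212)],.07)
from bench import robot
o=robot.get_obs()
print(go(.60,.37,.25,187.8,o))
E
```

```text
box top 0.056 [[0.631, 0.086], [0.66, -0.132], [0.49, -0.158], [0.456, 0.06]]
long 0.018 [[0.629, -0.033], [0.64, -0.108], [0.504, -0.118], [0.496, -0.049]]
round 0.014 [[0.552, 0.02]]
baren 0.012 [[0.506, 0.186]]
baren handle ends 0.036 [[0.486, 0.208], [0.526, 0.157]]
rackbase 0.008 [[0.487, 0.422], [0.512, 0.296], [0.367, 0.262], [0.343, 0.39]]
long block face bottom/top guess 0.07 [[0.498, 0.31], [0.375, 0.283], [0.372, 0.27]]
insert 0.005 [[0.518, -0.279], [0.527, -0.437], [0.33, -0.445], [0.32, -0.292]]
pull 0.027 [[0.422, -0.336]]
brayer roller 0.03 [[0.615, -0.238]]
handle 0.025 [[0.605, -0.293], [0.589, -0.365]]
mug 0.05 [[0.738, 0.135]]
jar 0.07 [[0.728, -0.038]]
(array([-2.644,  0.222, -0.436]), np.float64(-0.177))
```

```bash
python3 - <<'E'
from h import *
from bench import robot,snapshot
o=robot.get_obs()
print(go(.43,.315,.22,192.5,o)); s=snapshot("wrist"); print(np.round(s["hand_eye"],3).tolist(),s["fx"],s["cx"],s["cy"])
E
```

```text
(array([-1.759, -0.575, -0.236]), np.float64(-0.203))
[[0.001, 0.971, 0.239, 0.068], [1.0, -0.001, 0.0, -0.0], [0.0, 0.239, -0.971, -0.199], [0.0, 0.0, 0.0, 1.0]] 288.74120053510154 255.8001746846875 184.71191323770478
```

carry_out(
  motion="-0.9 -0.3 0 0;-0.9 -0.3 0 0;-0.9 -0.3 0 0;-0.9 -0.3 0 0;-0.9 -0.3 0 0;-0.9 -0.3 0 0;-0.9 -0.3 0 0;-0.9 -0.3 0 0",
)

```text
time: 0.95
tool_pos: [0.3286, 0.4066, 0.1855]
ee_rot: [3.142, -0.0, 2.723]
wrist_force: [-0.6, -0.1, 0.3]
width: 0.0941
finger_force: 0.0
```

carry_out(
  motion="-0.86 -0.275 0.1 -0.2;-0.86 -0.275 0.1 -0.2;-0.86 -0.275 0.1 -0.2;-0.86 -0.275 0.1 -0.2;-0.86 -0.275 0.1 -0.2;-0.86 -0.275 0.1 -0.2;-0.86 -0.275 0.1 -0.2;-0.86 -0.275 0.1 -0.2",
)

```text
time: 1.75
tool_pos: [0.43, 0.316, 0.1707]
ee_rot: [3.141, 0.0, -2.934]
wrist_force: [0.3, -0.3, 0.5]
width: 0.0939
finger_force: 0.0
```

```bash
cat >> h.py <<'E'
def look(n):
    from bench import robot,snapshot
    o=robot.get_obs(); s=snapshot("wrist"); s["pose"]=wpose(s,o); s["o"]=o
    np.save(n+".npy",s,allow_pickle=True)
    cv2.imwrite(f"pics/{n}.png",cv2.resize(s["image"][:,:,::-1],(800,600),interpolation=cv2.INTER_CUBIC))
    print(o["tool_pos"],np.degrees(o["ee_rot"]))
E
python3 -c "
from h import *
look('w1')"
```

```text
[0.43002773 0.31604654 0.17068435] [ 1.79990732e+02  1.20064090e-02 -1.68097423e+02]
```

View pics/w1.png

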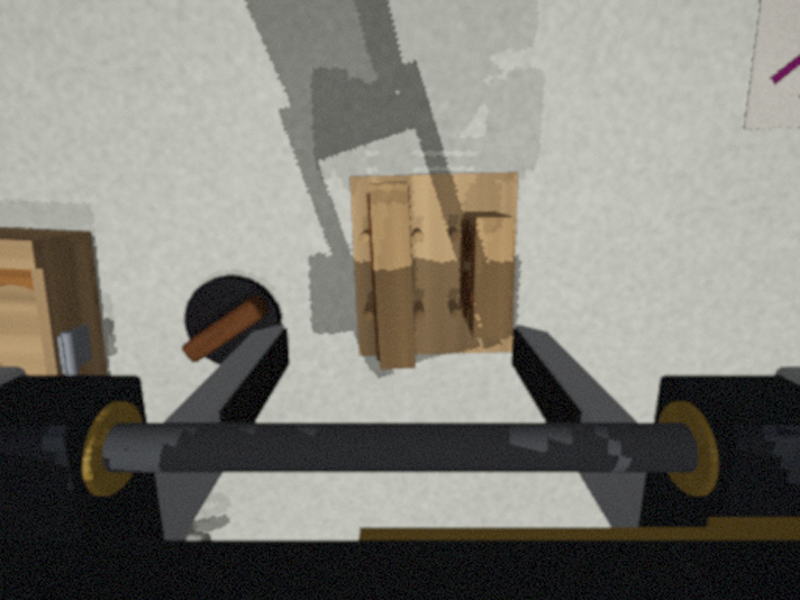

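```bash
python3 - <<'E'
from h import *
s=np.load("w1.npy",allow_pickle=True).item()
def W(n,p,z):
    w=world(s,p,z,1.5625); print(n,z,np.round(w,4).tolist(),w.mean(0)); return w
w=W("top",[(371,190),(409,185),(414,367),(378,366)],.07)
e=(w[0]+w[1]-w[2]-w[3])/2; print(np.linalg.norm(e),np.degrees(np.arctan2(*e[::-1])),np.linalg.norm(w[0]-w[1]),np.linalg.norm(w[2]-w[3]))
W("rack",[(351,177),(518,172),(516,351),(361,355)],.008)
W("baren disc",[(233,321)],.012); W("handle",[(190,353),(261,304)],.036)
c=w.mean(0)
print(go(c[0],c[1],.060,-168.1,s["o"]))
E
```

```text
top 0.07 [[0.3744, 0.2845], [0.3662, 0.3079], [0.4892, 0.3383], [0.4939, 0.313]] [0.43092261 0.31092631]
0.12478104546910072 -166.34260662036408 0.02484886749543419 0.025715795332999045
rack 0.008 [[0.3703, 0.2638], [0.3397, 0.3898], [0.4829, 0.4279], [0.514, 0.2991]] [0.42670875 0.34515139]
baren disc 0.012 [[0.5048, 0.1894]] [0.50484068 0.18939844]
handle 0.036 [[0.5288, 0.1669], [0.4772, 0.2163]] [0.50299796 0.1916235 ]
(array([ 0.001, -0.035,  0.738]), np.float64(0.0))
```

carry_out(
  motion="0 -0.035 0.25 -0.01;0 -0.035 0.5 -0.01;0 -0.035 0.65 -0.01;0 -0.035 0.74 -0.01;0 -0.035 0.745 -0.01;0 -0.035 0.745 -0.01;0 -0.035 0.745 -0.01;0 -0.035 0.745 -0.01",
  grip=0.06,
)

```text
time: 2.6
tool_pos: [0.4326, 0.311, 0.0606]
ee_rot: [3.141, 0.003, -2.903]
wrist_force: [0.4, 0.0, -0.6]
width: 0.0496
finger_force: 0.0
```

carry_out(
  motion="0 0 0 0;0 0 0 0;0 0 0 0;0 0 0 0;0 0 0 0;0 0 -0.1 0;0 0 -0.3 0;0 0 -0.5 0",
  grip=-1,
)

```text
time: 3.4
tool_pos: [0.4309, 0.31, 0.1338]
ee_rot: [-3.141, -0.002, -2.903]
wrist_force: [0.2, 0.2, 0.3]
width: 0.0006
finger_force: 0.0
```

```bash
python3 - <<'E'
from h import *
from bench import robot
o=robot.get_obs(); print(o["tool_pos"],np.degrees(o["ee_rot"]))
print(go(.615,.235,.15,188,o))
E
```

```text
[0.43090368 0.30997686 0.13384379] [-1.79967424e+02 -1.17698077e-01 -1.66310461e+02]
(array([-1.074, -0.776, -0.108]), np.float64(0.032))
```

```bash
python3 -c "
from h import *
look('w2')"
```

```text
[0.43090368 0.30997686 0.13384379] [-1.79967424e+02 -1.17698077e-01 -1.66310461e+02]
```

View pics/w2.png

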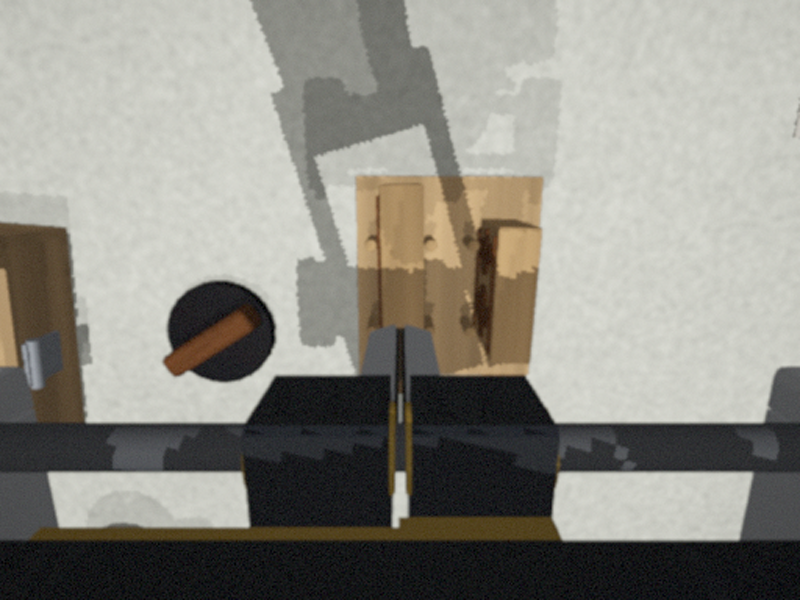

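carry_out(
  motion="0 0 0 0;0 0 0 0;0 0 0 0;0 0 0 0;0 0 0.1 0;0 0 0.2 0;0 0 0.2 0;0 0 0.2 0",
  grip=0.06,
)

```text
time: 4.25
tool_pos: [0.4307, 0.3099, 0.1024]
ee_rot: [-3.141, -0.003, -2.903]
wrist_force: [0.1, 0.2, 0.2]
width: 0.0497
finger_force: 0.0
```

carry_out(
  motion="0 0 0.15 0;0 0 0.28 0;0 0 0.28 0;0 0 0.28 0;0 0 0.28 0;0 0 0.28 0;0 0 0.28 0;0 0 0.28 0",
)

```text
time: 5.05
tool_pos: [0.4318, 0.3105, 0.0625]
ee_rot: [3.141, 0.001, -2.903]
wrist_force: [1.0, 0.2, -1.1]
width: 0.0497
finger_force: 0.0
```

carry_out(
  motion="0 0 0 0;0 0 0 0;0 0 0 0;0 0 0 0;0 0 0 0;0 0 0 0;0 0 0 0;0 0 0 0",
  grip=-1,
)

```text
time: 5.85
tool_pos: [0.4315, 0.3103, 0.0618]
ee_rot: [3.142, -0.0, -2.903]
wrist_force: [-0.3, 0.4, -0.3]
width: 0.0008
finger_force: 0.0
```

```bash
python3 -c "
from h import *
from bench import snapshot
look('w3')
a=snapshot('scene')['image'][90:200,230:400,::-1]; b=cv2.imread('pics/w3.png')[150:550,200:600]
cv2.imwrite('pics/m3.png',np.hstack([cv2.resize(a,(400,260)),b[:260]]) )
"
```

```text
[0.43149954 0.31032614 0.06182788] [ 1.79997319e+02 -6.07307113e-05 -1.66310324e+02]
```

View pics/m3.png

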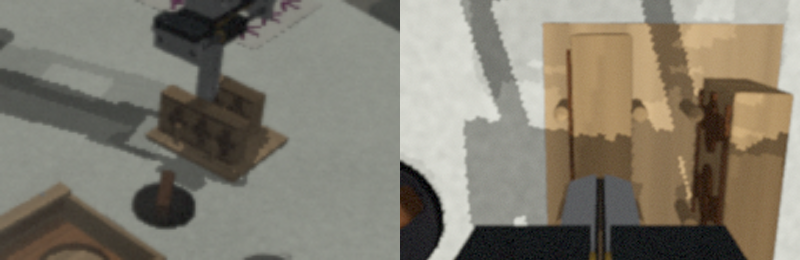

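```bash
python3 - <<'E'
from h import *
s=np.load("scene.npy",allow_pickle=True).item()
def pr(p,s=s):
    q=np.linalg.inv(s["pose"])@np.r_[p,1]; u=s["cx"]+s["fx"]*q[0]/-q[2]; v=s["cy"]-s["fy"]*q[1]/-q[2]; return u,v
def cr(p): u,v=pr(p); return round((u-230)*2.353),round((v-90)*2.364)
print("tip",cr([.4315,.3103,.048]),"tip if .075",cr([.4315,.3103,.075]), "z.14",cr([.4315,.3103,.14]))
a=np.radians(13.7);c=np.array([.4348,.312]);ex=np.array([np.cos(a),np.sin(a)]);ey=np.array([-ex[1],ex[0]])
for z in(.008,.07):
  for i,j in((-65,-14),(65,-14),(65,14),(-65,14)): print(z,i,j,cr(np.r_[c+ex*i/1e3+ey*j/1e3,z]))
r=np.array([.4267,.3451])
for i,j in((-75,-66),(75,-66),(75,66)): print("rack",i,j,cr(np.r_[r+ex*i/1e3+ey*j/1e3,.008]))
w=np.load("w3.npy",allow_pickle=True).item()
for z in(.008,.07):
  for i,j in((-65,-14),(65,-14),(65,14),(-65,14)): u,v=pr(np.r_[c+ex*i/1e3+ey*j/1e3,z],w); print("w3 z",z,i,j,round(u*1.5625+200),round(v*1.5625-150))
E
```

```text
tip (204, 118) tip if .075 (206, 101) z.14 (211, 58)
0.008 -65 -14 (160, 129)
0.008 65 -14 (237, 168)
0.008 65 14 (249, 159)
0.008 -65 14 (172, 121)
0.07 -65 -14 (163, 91)
0.07 65 -14 (243, 129)
0.07 65 14 (255, 120)
0.07 -65 14 (176, 83)
rack -75 -66 (146, 132)
rack 75 -66 (235, 177)
rack 75 66 (290, 135)
w3 z 0.008 -65 -14 577 41
w3 z 0.008 65 -14 579 257
w3 z 0.008 65 14 624 257
w3 z 0.008 -65 14 628 41
w3 z 0.07 -65 -14 569 45
w3 z 0.07 65 -14 573 320
w3 z 0.07 65 14 631 320
w3 z 0.07 -65 14 637 45
```

```bash
python3 - <<'E'
from h import *
from scipy.optimize import least_squares as LS
S={n:np.load(n+".npy",allow_pickle=True).item() for n in("w1","w2","w3")}
def pr(p,s,dz):
    P=s["pose"].copy(); P[2,3]+=dz
    q=np.linalg.inv(P)@np.r_[p,1]; return np.array([s["cx"]+s["fx"]*q[0]/-q[2],s["cy"]-s["fy"]*q[1]/-q[2]])*1.5625
R=lambda i,j:(i*75,j*66,8)
B=lambda i,j:(i*65,-34+j*14,70)
obs={"w1":[(R(-1,-1),(351,177)),(R(-1,1),(518,172)),(R(1,1),(516,351)),(R(1,-1),(361,355)),(B(-1,-1),(371,190)),(B(-1,1),(409,185)),(B(1,1),(414,367)),(B(1,-1),(378,366))],
"w2":[(R(-1,-1),(357,177)),(R(-1,1),(543,177)),(B(-1,-1),(380,185)),(B(-1,1),(424,184))],
"w3":[(R(-1,-1),(343,173)),(R(-1,1),(583,173)),(B(-1,-1),(372,185)),(B(-1,1),(432,184))]}
for n in obs:
    def f(p):
        c,si=np.cos(p[2]),np.sin(p[2]); r=[]
        for (i,j,k),uv in obs[n]:
            w=np.array([p[0]+(c*i-si*j)/1e3,p[1]+(si*i+c*j)/1e3,k/1e3]); r+=list(pr(w,S[n],p[3])-uv)
        return r
    q=LS(f,[.427,.345,.24,0]); print(n,np.round(q.x,4),np.round(q.fun,1))
E
```

```text
w1 [0.4264 0.3452 0.2389 0.0085] [ 0.6 -1.8 -0.2 -1.9 -3.8 -3.2  0.1 -3.1 -1.4 -0.7  2.6  3.   1.7  2.
 -0.3  4.1]
w2 [0.4256 0.3434 0.2209 0.0094] [ 0.7 -6.  -1.4 -2.3 -1.5  2.4  2.1  4.4]
w3 [0.4248 0.3432 0.2239 0.0076] [ 1.6 -6.7 -1.8 -2.7 -2.5  2.5  2.7  4.6]
```

```bash
python3 - <<'E'
from h import *
from bench import robot
s=np.load("w3.npy",allow_pickle=True).item(); print([(k,s[k]) for k in s if k not in("image","pose","o")]); print(s["pose"].round(3)); print(robot.get_obs())
E
```

```text
[('fx', 288.74120053510154), ('fy', 288.74120053510154), ('cx', 255.8001746846875), ('cy', 184.71191323770478), ('hand_eye', array([[ 1.39857911e-03,  9.71208032e-01,  2.38228887e-01,
         6.84305939e-02],
       [ 9.99997584e-01, -1.76227441e-03,  1.31369177e-03,
        -1.55331882e-04],
       [ 1.69569267e-03,  2.38226474e-01, -9.71208151e-01,
        -1.98967448e-01],
       [ 0.00000000e+00,  0.00000000e+00,  0.00000000e+00,
         1.00000000e+00]]))]
[[-0.238 -0.943 -0.232  0.365]
 [ 0.971 -0.232 -0.055  0.294]
 [-0.002 -0.238  0.971  0.261]
 [ 0.     0.     0.     1.   ]]
{'time': 5.95, 'joint_positions': array([ 5.16764000e-01,  1.04135237e-01,  1.60110702e+00, -3.98730396e-06,
        1.43626711e+00, -1.29295434e+00]), 'qvel': array([ 0.00059905, -0.00099174, -0.00017789, -0.00145486,  0.00049781,
       -0.00112128]), 'joint_torque': array([ 2.30208780e-04, -3.31106222e+01, -2.86441380e+01,  5.08279481e-03,
        7.63088535e-02,  4.53341249e-05]), 'tool_pos': array([0.43152174, 0.31032111, 0.06184761]), 'ee_rot': array([ 3.14157361e+00,  8.11839953e-05, -2.90267011e+00]), 'wrist_force': array([-0.5773779 , -0.32965754,  0.07139115]), 'wrist_torque': array([ 0.06330785,  0.00682629, -0.06033734]), 'finger_force': 0.0, 'width': 0.00037573353240735947}
```

carry_out(
  motion="0 0 0.005 0;0 0 0.01 0;0 0 0.015 0;0 0 0.02 0;0 0 0.02 0;0 0 0.02 0;0 0 0.02 0;0 0 0.02 0",
)

```text
time: 6.75
tool_pos: [0.4315, 0.3103, 0.0589]
ee_rot: [3.142, 0.0, -2.903]
wrist_force: [-0.5, -0.3, 0.1]
width: 0.0006
finger_force: 0.0
```

carry_out(
  motion="0 0 0 0;0 0 0 0;0 0 0 0;0 0 0 0;0 0 0 0;0 0 0.05 0;0 0 0.13 0;0 0 0.13 0",
  grip=0.06,
)

```text
time: 7.55
tool_pos: [0.4298, 0.3093, 0.0365]
ee_rot: [-3.14, -0.005, -2.903]
wrist_force: [-0.3, 0.3, 0.1]
width: 0.0496
finger_force: 0.0
```

carry_out(
  motion="0 0 0 0;0 0 0 0;0 0 0 0;0 0 0 0;0 0 0 0;0 0 0 0;0 0 0 0;0 0 0 0",
  grip=-1,
)

```text
time: 8.35
tool_pos: [0.4318, 0.3105, 0.0397]
ee_rot: [3.141, 0.001, -2.903]
wrist_force: [-0.4, -0.2, 1.8]
width: 0.0276
finger_force: 30.0
```

carry_out(
  motion="0 0 -0.2 0;0 0 -0.45 0;0 0 -0.67 0;-0.2 -0.15 -0.67 0;-0.4 -0.3 -0.67 0;-0.6 -0.45 -0.67 0;-0.8 -0.6 -0.67 0;-0.9 -0.65 -0.67 0",
)

```text
time: 9.15
tool_pos: [0.5877, 0.2452, 0.1382]
ee_rot: [-3.14, -0.002, -2.905]
wrist_force: [-0.7, 0.5, -2.8]
width: 0.0278
finger_force: 30.0
```

```bash
python3 - <<'E'
from h import *
from bench import robot
o=robot.get_obs(); print(o["tool_pos"],np.degrees(o["ee_rot"]),o["width"],o["wrist_force"])
print(go(.615,.235,.034,188,o))
E
```

```text
[0.58770271 0.24523315 0.13817329] [-1.79928980e+02 -1.00151284e-01 -1.66465824e+02] 0.02779905395105076 [-0.67251008  0.53038215 -2.81733298]
(array([-0.161, -0.109,  0.694]), np.float64(0.031))
```

carry_out(
  motion="-0.16 -0.11 0 0.031;-0.16 -0.11 0.2 0.031;-0.16 -0.11 0.4 0.031;-0.16 -0.11 0.55 0.031;-0.16 -0.11 0.64 0.031;-0.16 -0.11 0.68 0.031;-0.16 -0.11 0.7 0.031;-0.16 -0.11 0.7 0.031",
)

```text
time: 9.95
tool_pos: [0.6134, 0.2374, 0.0356]
ee_rot: [3.141, 0.001, -3.0]
wrist_force: [0.2, 0.2, -2.0]
width: 0.0277
finger_force: 30.0
```

carry_out(
  motion="0 0 0.01 0;0 0 0.018 0;0 0 0.024 0;0 0 0.024 0;0 0 0.024 0;0 0 0.024 0;0 0 0.024 0;0 0 0.024 0",
)

```text
time: 10.75
tool_pos: [0.6133, 0.2373, 0.0318]
ee_rot: [3.141, 0.001, -3.0]
wrist_force: [0.0, -0.2, 0.3]
width: 0.0274
finger_force: 30.0
```

carry_out(
  motion="0 0 0 0;0 0 0 0;0 0 0 0;0 0 0 0;0 0 -0.01 0;0 0 -0.02 0;0 0 -0.02 0;0 0 -0.02 0",
  grip=1,
)

```text
time: 11.55
tool_pos: [0.6131, 0.2372, 0.0344]
ee_rot: [3.142, 0.0, -3.0]
wrist_force: [0.6, 0.2, -0.2]
width: 0.0882
finger_force: 0.0
```

carry_out(
  motion="0 0.08 0 0;0 0.15 0 0;0 0.2 0 0;0 0.24 0 0;0 0.28 0 0;0 0.32 0 0;0 0.36 0 0;0 0.4 0 0",
)

```text
time: 12.35
tool_pos: [0.6044, 0.2971, 0.0342]
ee_rot: [3.141, -0.0, -3.0]
wrist_force: [0.2, 0.3, 0.1]
width: 0.0937
finger_force: 0.0
```

carry_out(
  motion="0 0.01 0 0;0 0.01 0 0;0 0.01 0 0;0 0.01 0 0;0 0.01 0 0;0 -0.03 0 0;0 -0.06 0 0;0 -0.06 0 0",
)

```text
time: 13.15
tool_pos: [0.606, 0.2867, 0.0343]
ee_rot: [-3.141, 0.0, -3.001]
wrist_force: [-0.1, 0.1, 0.4]
width: 0.0937
finger_force: 0.0
```

```bash
python3 -c "
from h import *
look('w4')"
```

```text
[0.60602413 0.28671716 0.0343357 ] [-1.79986153e+02  7.30204423e-03 -1.71953317e+02]
```

View pics/w4.png

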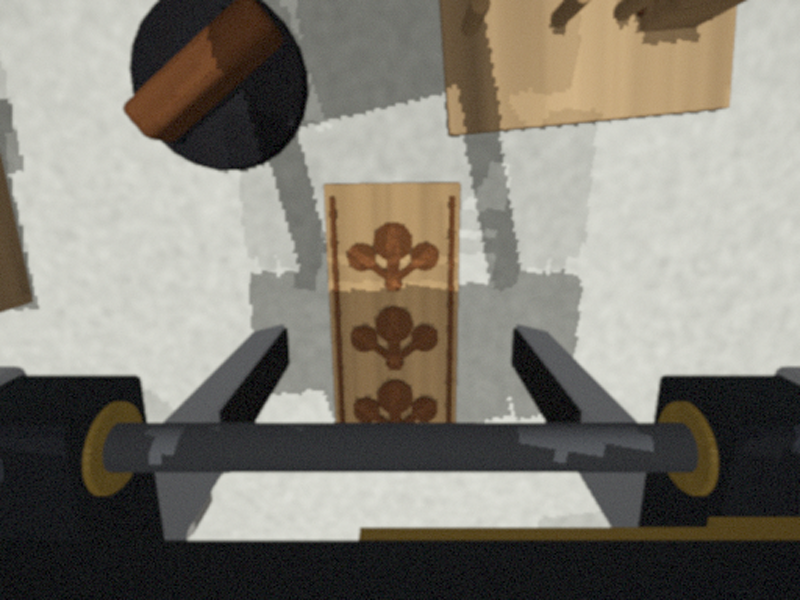

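carry_out(
  motion="0.015 -0.02 0.06 0;0.015 -0.02 0.12 0;0.015 -0.02 0.18 0;0.015 -0.02 0.22 0;0.015 -0.02 0.25 0;0.015 -0.02 0.27 0;0.015 -0.02 0.27 0;0.015 -0.02 0.27 0",
)

```text
time: 14.0
tool_pos: [0.6042, 0.2846, -0.006]
ee_rot: [3.141, 0.001, -3.0]
wrist_force: [-0.1, 0.2, 0.3]
width: 0.0943
finger_force: 0.0
```

carry_out(
  motion="0 0 0.01 0;0 0 0.02 0;0 0 0.03 0;0 0 0.04 0;0 0 0.05 0;0 0 0.05 0;0 0 0.05 0;0 0 0.05 0",
)

```text
time: 14.8
tool_pos: [0.604, 0.2844, -0.0137]
ee_rot: [3.142, 0.0, -3.0]
wrist_force: [-0.0, -0.4, -0.2]
width: 0.0938
finger_force: 0.0
```

carry_out(
  motion="0 0 0.01 0;0 0 0.02 0;0 0 0.03 0;0 0 0.04 0;0 0 0.04 0;0 0 0.04 0;0 0 0.04 0;0 0 0.04 0",
)

```text
time: 15.6
tool_pos: [0.604, 0.2844, -0.0196]
ee_rot: [3.141, 0.0, -3.0]
wrist_force: [-1.3, -0.3, 2.8]
width: 0.094
finger_force: 1.0
```

carry_out(
  motion="0 0 -0.095 0;0 0 -0.095 0;0 0 -0.095 0;0 0 -0.095 0;0 0 -0.095 0;0 0 -0.095 0;0 0 -0.095 0;0 0 -0.095 0",
  grip=-1,
)

```text
time: 16.4
tool_pos: [0.6039, 0.2841, -0.0057]
ee_rot: [-3.141, -0.0, -3.0]
wrist_force: [0.3, -1.4, -0.4]
width: 0.0615
finger_force: 30.0
```

carry_out(
  motion="0 0 -0.2 0;0 0 -0.5 0;0 0 -0.8 0;0.1 -0.3 -0.9 0;0.2 -0.6 -0.9 0;0.25 -0.8 -0.9 0;0.3 -1 -0.9 0;0.3 -1 -0.9 0",
)

```text
time: 17.2
tool_pos: [0.5799, 0.1261, 0.1289]
ee_rot: [-3.14, -0.001, -3.005]
wrist_force: [0.2, -0.1, -1.8]
width: 0.0617
finger_force: 30.0
```

carry_out(
  motion="0.1 -0.3 0 0;0.2 -0.6 0 0;0.25 -0.8 0 0;0.25 -0.95 0 0;0.25 -0.95 0 0;0.25 -0.95 0 0;0.25 -0.95 0 0;0.25 -0.95 0 0",
)

```text
time: 18.0
tool_pos: [0.5636, -0.0153, 0.1293]
ee_rot: [3.141, -0.0, -2.998]
wrist_force: [0.1, -1.1, -2.1]
width: 0.0613
finger_force: 30.0
```

```bash
python3 -c "
from h import *
look('w5')"
```

```text
[ 0.56355641 -0.01534448  0.12928141] [ 1.79960110e+02 -1.04309499e-02 -1.71780339e+02]
```

View pics/w5.png

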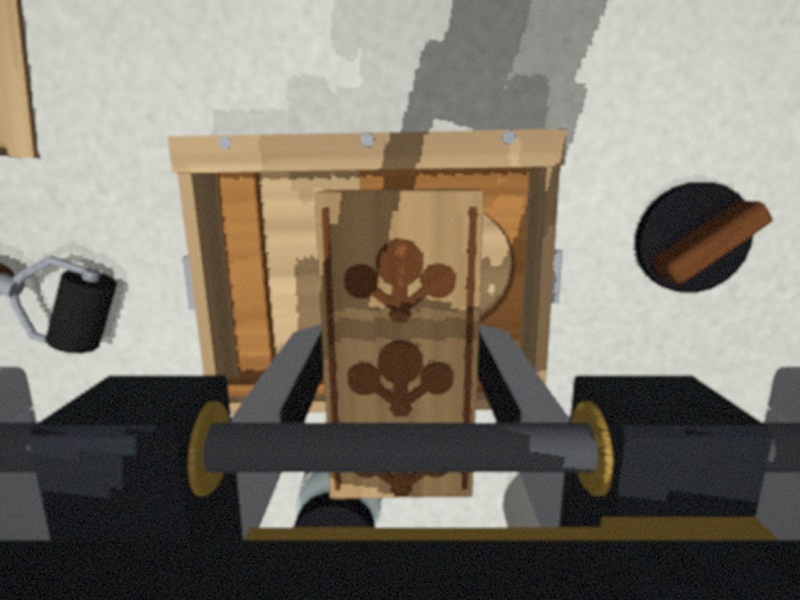

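```bash
cat > fit.py <<'E'
from h import *
from scipy.optimize import least_squares as LS
def pr(p,s,dz):
    P=s["pose"].copy(); P[2,3]+=dz
    q=np.linalg.inv(P)@np.r_[p,1]; return np.array([s["cx"]+s["fx"]*q[0]/-q[2],s["cy"]-s["fy"]*q[1]/-q[2]])*1.5625
def fit(s,obs,x0,prior=.008,sd=.002):
    "obs: (local mm xyz),(u,v) - None skips"
    def f(p,raw=0):
        c,si=np.cos(p[2]),np.sin(p[2]); r=[]
        for (i,j,k),uv in obs:
            w=np.array([p[0]+(c*i-si*j)/1e3,p[1]+(si*i+c*j)/1e3,k/1e3]); e=pr(w,s,p[3])
            r+=[(e[a]-uv[a])/2 for a in(0,1) if uv[a] is not None]
        return r+[(p[3]-prior)/sd]
    q=LS(f,list(x0)+[prior]); print(np.round(q.x,4),"yaw",round(np.degrees(q.x[2]),2),np.round(q.fun*2,1)); return q.x
E
python3 - <<'E'
from fit import *
s=np.load("w5.npy",allow_pickle=True).item()
obs=[((-88,-112,62),(169,138)),((-88,112,62),(565,130)),((-68,-112,62),(172,173)),((-68,112,62),(563,165)),((0,98,18),(513,262)),((-69,-79,18),(258,178)),((0,-79,18),(264,None)),((0,-9,18),(None,None))]
q=fit(s,obs,[.559,-.036,.14]); q=fit(s,obs,[.559,-.036,.14],0,.02)
c,si=np.cos(q[2]),np.sin(q[2]); print("long",q[0]+.044*si,q[1]-.044*c,"round",q[0]-.054*si,q[1]+.054*c)
# block in tool: corners far
P=s["pose"].copy(); print(np.linalg.norm(s["image"].mean()))
o=s["o"]
H=s["hand_eye"]
# far edge block width 165px@row190 -> depth
for (u1,u2,v,wd) in((317,483,191,.062),(331,471,495,.062)):
    d=wd*s["fx"]*1.5625/(u2-u1); y=-(v/1.5625-s["cy"])/s["fy"]*d; x=((u1+u2)/2/1.5625-s["cx"])/s["fx"]*d
    print("block edge in tool",(H@np.array([x,y,-d,1]))[:3].round(4))
print(go(q[0]+.044*si,q[1]-.044*c,.06,180+np.degrees(q[2]),o))
E
```

```text
[ 0.5611 -0.0332  0.1703  0.0044] yaw 9.76 [ 1.3  0.8 -1.9 -1.8  3.3  1.9 -2.  -0.3  1.   4.3 -2.7 -5.5  1.1 -3.6]
[ 0.5612 -0.0331  0.1706  0.003 ] yaw 9.77 [ 0.3  0.8 -0.9 -1.9  2.4  2.1 -1.  -0.2  1.7  4.8 -3.2 -5.4  0.7  0.3]
long 0.5686531013578523 -0.07644010827760944 round 0.5520199127208182 0.020138031255956014
119.74263339572482
block edge in tool [ 0.0637 -0.0003 -0.0266]
block edge in tool [-0.068   0.0003 -0.0267]
(array([ 0.025, -0.408,  0.462]), np.float64(-0.009))
```

carry_out(
  motion="0.01 -0.2 0 -0.008;0.035 -0.41 0 -0.008;0.035 -0.41 0 -0.008;0.035 -0.41 0.2 -0.008;0.035 -0.41 0.4 -0.008;0.035 -0.41 0.6 -0.008;0.035 -0.41 0.68 -0.008;0.035 -0.41 0.7 -0.008",
)

```text
time: 18.85
tool_pos: [0.5657, -0.0772, 0.0226]
ee_rot: [3.14, -0.003, -2.974]
wrist_force: [0.5, 0.4, -1.1]
width: 0.0618
finger_force: 30.0
```

carry_out(
  motion="0 0 0.02 0;0 0 0.04 0;0 0 0.06 0;0 0 0.08 0;0 0 0.09 0;0 0 0.1 0;0 0 0.1 0;0 0 0.1 0",
)

```text
time: 19.65
tool_pos: [0.5671, -0.0784, 0.0095]
ee_rot: [3.141, 0.0, -2.975]
wrist_force: [0.8, -0.2, -1.6]
width: 0.0619
finger_force: 30.0
```

carry_out(
  motion="0 0 0.02 0;0 0 0.035 0;0 0 0.045 0;0 0 0.05 0;0 0 0.055 0;0 0 0.055 0;0 0 0.055 0;0 0 0.055 0",
)

```text
time: 20.45
tool_pos: [0.5671, -0.0785, 0.0014]
ee_rot: [-3.142, 0.0, -2.975]
wrist_force: [0.0, 0.1, -1.6]
width: 0.0618
finger_force: 30.0
```

carry_out(
  motion="0 0 0 0;0 0 0 0;0 0 0 0;0 0 0 0;0 0 -0.2 0;0 0 -0.5 0;0 0 -0.8 0;0 0 -0.95 0",
  grip=0.66,
)

```text
time: 21.25
tool_pos: [0.569, -0.0789, 0.149]
ee_rot: [-3.139, 0.007, -2.975]
wrist_force: [0.3, 1.0, 0.5]
width: 0.0782
finger_force: 0.0
```

```bash
python3 - <<'E'
from h import *
from bench import robot
s=np.load("w5.npy",allow_pickle=True).item(); P=s["pose"].copy(); P[2,3]+=.005
d=world(s,[(694,237)],.012,1.5625,P); h=world(s,[(660,266),(764,209)],.036,1.5625,P)
print(d,h,h.mean(0),np.degrees(np.arctan2(*(h[1]-h[0])[::-1])))
o=robot.get_obs(); print(o["tool_pos"],o["ee_rot"][2],go(.505,.188,.12,136,o))
E
```

```text
[[0.50595683 0.18753531]] [[0.52730467 0.15490026]
 [0.48102196 0.21117911]] [0.50416332 0.18303968] 129.43326144625857
[ 0.56901651 -0.07887489  0.14904717] -2.974846032702934 (array([0.126, 1.825, 0.194]), np.float64(0.298))
```

carry_out(
  motion="0.03 0.3 0 0;0.06 0.6 0 0;0.06 0.9 0 0;0.06 0.9 0 0.04;0.06 0.9 0 0.09;0.06 0.9 0 0.135;0.06 0.9 0 0.16;0.06 0.9 0 0.16",
  grip=0.06,
)

```text
time: 22.05
tool_pos: [0.5358, 0.0533, 0.1438]
ee_rot: [3.141, 0.0, 2.806]
wrist_force: [0.9, 0.2, 0.6]
width: 0.0499
finger_force: 0.0
```

```bash
python3 - <<'E'
from h import *
from bench import robot
o=robot.get_obs(); print(o["tool_pos"],np.degrees(o["ee_rot"][2]),go(.505,.188,.04,131,o))
E
```

```text
[0.53575422 0.05329203 0.14382636] 160.77416163629957 (array([0.489, 0.78 , 0.692]), np.float64(0.165))
```

carry_out(
  motion="0.2 0.25 0 0.04;0.35 0.5 0 0.08;0.49 0.78 0 0.12;0.49 0.78 0.15 0.165;0.49 0.78 0.35 0.165;0.49 0.78 0.55 0.165;0.49 0.78 0.69 0.165;0.49 0.78 0.69 0.165",
)

```text
time: 22.85
tool_pos: [0.5019, 0.1872, 0.0364]
ee_rot: [-3.135, -0.004, 2.289]
wrist_force: [-0.6, 0.1, 1.0]
width: 0.0496
finger_force: 0.0
```

carry_out(
  motion="0 0 0.1 0;0 0 0.2 0;0 0 0.27 0;0 0 0.29 0;0 0 0.29 0;0 0 0.29 0;0 0 0.29 0;0 0 0.29 0",
)

```text
time: 23.65
tool_pos: [0.5055, 0.188, -0.0025]
ee_rot: [3.14, 0.001, 2.287]
wrist_force: [0.1, -0.1, 0.4]
width: 0.0496
finger_force: 0.0
```

carry_out(
  motion="0 0 0 0;0 0 0 0;0 0 0 0;0 0 0 0;0 0 0 0;0 0 0 0;0 0 0 0;0 0 0 0",
  grip=-1,
)

```text
time: 24.45
tool_pos: [0.505, 0.188, -0.0032]
ee_rot: [3.141, -0.0, 2.287]
wrist_force: [-0.6, 0.9, -0.3]
width: 0.018
finger_force: 29.5
```

carry_out(
  motion="0 0 -0.2 0;0 0 -0.45 0;0 0 -0.6 0;-0.2 -0.1 -0.6 0;-0.4 -0.2 -0.6 0;-0.6 -0.3 -0.6 0;-0.8 -0.4 -0.6 0;-0.8 -0.4 -0.6 0",
)

```text
time: 25.25
tool_pos: [0.5389, 0.0542, 0.0862]
ee_rot: [-3.14, 0.001, 2.283]
wrist_force: [0.4, 1.0, -1.0]
width: 0.0178
finger_force: 29.5
```

carry_out(
  motion="-0.15 -0.06 0 0;-0.255 -0.105 0 0;-0.255 -0.105 0 0;-0.255 -0.105 0.1 0;-0.255 -0.105 0.25 0;-0.255 -0.105 0.37 0;-0.255 -0.105 0.42 0;-0.255 -0.105 0.42 0",
)

```text
time: 26.05
tool_pos: [0.5499, 0.0198, 0.0215]
ee_rot: [-3.139, -0.003, 2.288]
wrist_force: [-0.2, 0.3, -1.7]
width: 0.0178
finger_force: 29.5
```

```bash
python3 - <<'E'
from h import *
look("w6")
from bench import robot
o=robot.get_obs(); print(go(.5515,.019,.0105,131,o))
E
```

```text
[0.54990301 0.01984325 0.02148157] [-179.84235237   -0.19257611  131.11003039]
(array([-0.005, -0.   ,  0.083]), np.float64(0.001))
```

View pics/w6.png

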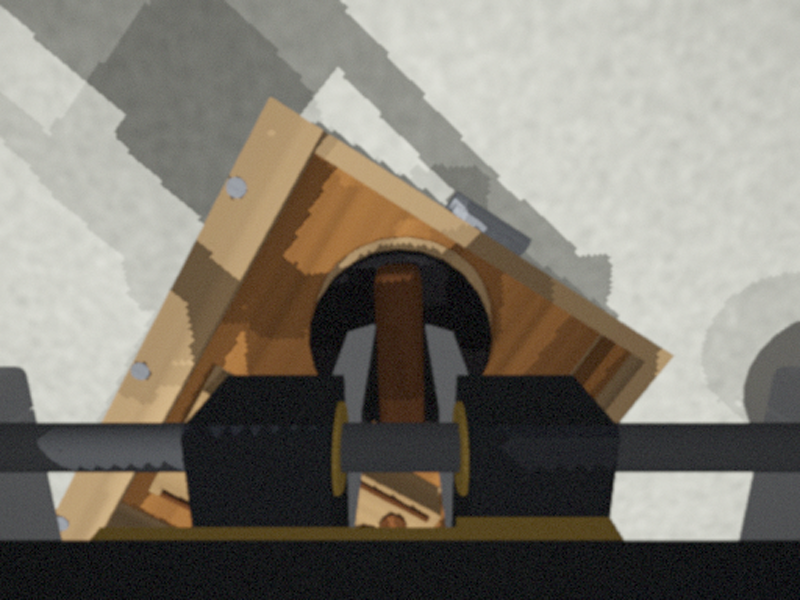

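carry_out(
  motion="0 0 0.02 0;0 0 0.04 0;0 0 0.06 0;0 0 0.08 0;0 0 0.1 0;0 0 0.115 0;0 0 0.12 0;0 0 0.12 0",
)

```text
time: 26.9
tool_pos: [0.5516, 0.0188, 0.0055]
ee_rot: [-3.141, -0.0, 2.287]
wrist_force: [-0.7, 0.7, -1.4]
width: 0.018
finger_force: 29.5
```

carry_out(
  motion="0 0 0.014 0;0 0 0.014 0;0 0 0.014 0;0 0 0.014 0;0 0 -0.1 0;0 0 -0.35 0;0 0 -0.65 0;0 0 -0.9 0",
  grip=0.06,
)

```text
time: 27.7
tool_pos: [0.552, 0.0188, 0.1431]
ee_rot: [3.14, 0.001, 2.287]
wrist_force: [0.3, 0.2, 0.0]
width: 0.0495
finger_force: 0.0
```

carry_out(
  motion="-0.1 -0.3 0 0;-0.3 -0.6 0 0;-0.5 -0.85 0 0;-0.6 -1 0 0;-0.6 -1 0 0;-0.6 -1 0 0;-0.6 -1 0 0;-0.6 -1 0 0",
  grip=1,
)

```text
time: 28.5
tool_pos: [0.4981, -0.1463, 0.1407]
ee_rot: [3.141, -0.0, 2.289]
wrist_force: [-0.3, -0.2, 0.0]
width: 0.0942
finger_force: 0.0
```

carry_out(
  motion="-0.1 -0.3 0 0.04;-0.3 -0.6 0 0.08;-0.5 -0.85 0 0.12;-0.5 -1 0 0.16;-0.5 -1 0 0.21;-0.5 -1 0 0.21;-0.5 -1 0 0.21;-0.5 -1 0 0.21",
)

```text
time: 29.3
tool_pos: [0.4345, -0.3017, 0.1407]
ee_rot: [3.141, -0.0, 1.631]
wrist_force: [0.1, -0.0, 0.2]
width: 0.0941
finger_force: 0.0
```

```bash
python3 - <<'E'
from h import *
from bench import robot
o=robot.get_obs(); print(o["tool_pos"],np.degrees(o["ee_rot"][2]),go(.422,-.34,.12,93.2,o))
E
```

```text
[ 0.43445688 -0.30173562  0.1407211 ] 93.47596217664648 (array([-0.25 , -0.098,  0.138]), np.float64(0.002))
```

carry_out(
  motion="-0.15 -0.08 0 0;-0.25 -0.08 0 0;-0.25 -0.08 0 0;-0.25 -0.08 0 0;-0.25 -0.08 0 0;-0.25 -0.08 0 0;-0.25 -0.08 0 0;-0.25 -0.08 0 0",
)

```text
time: 30.1
tool_pos: [0.4241, -0.3405, 0.1408]
ee_rot: [3.141, -0.0, 1.628]
wrist_force: [0.1, 0.6, 0.4]
width: 0.0938
finger_force: 0.0
```

```bash
python3 -c "
from h import *
look('w7')"
```

```text
[ 0.42412184 -0.34046191  0.14075805] [ 1.79991205e+02 -3.66943805e-03  9.32782753e+01]
```

View pics/w7.png

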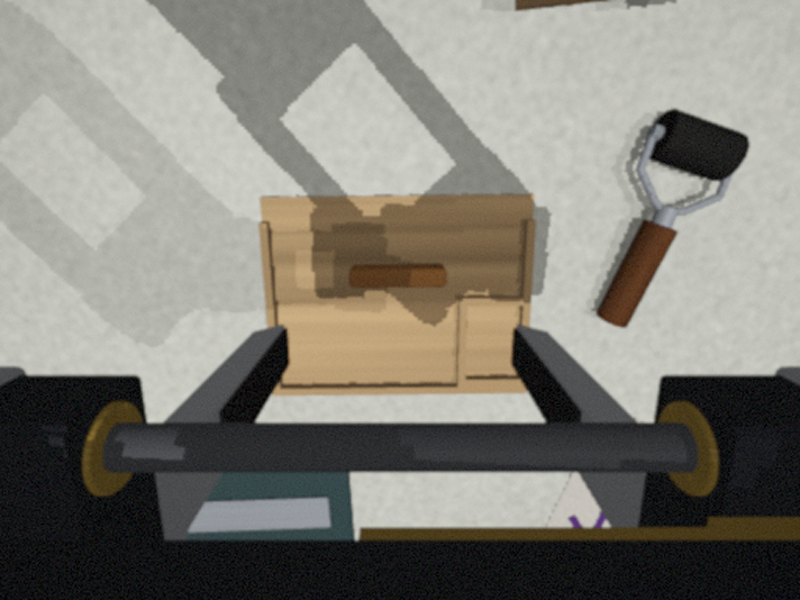

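```bash
python3 - <<'E'
from fit import *
s=np.load("w7.npy",allow_pickle=True).item(); o=s["o"]
obs=[((-77,-100,5),(262,197)),((-77,100,5),(533,195)),((77,-100,9),(275,393)),((77,100,9),(530,391)),((-20,-35,27),(349,276)),((-20,35,27),(446,276))]
q=fit(s,obs,[.423,-.36,-1.51],.006,.002)
c,si=np.cos(q[2]),np.sin(q[2]); p=(q[0]-.02*c,q[1]-.02*si); print("pull",p,go(p[0],p[1],-.008,180+np.degrees(q[2]),o),go(p[0],p[1],-.008,180+np.degrees(q[2])-0,o))
P=s["pose"].copy(); P[2,3]+=.006
r=world(s,[(702,145)],.022,1.5625,P)[0]; h=world(s,[(657,222),(614,316)],.022,1.5625,P)
d=r-h[1]; print("roller",r,"handle",h,np.linalg.norm(r-h[0]),np.linalg.norm(d),"yaw",np.degrees(np.arctan2(*d[::-1]))-90)
E
```

```text
[ 0.4257 -0.3617 -1.4981  0.0034] yaw -85.83 [-0.4  0.5  0.9 -1.5  1.8 -0.9 -5.5 -2.4  1.1  2.4  1.7  1.  -2.6]
pull (np.float64(0.4242178659626158), np.float64(-0.3417446117580151)) (array([-0.009,  0.   ,  0.992]), np.float64(-0.005)) (array([-0.009,  0.   ,  0.992]), np.float64(-0.005))
roller [ 0.62631768 -0.2380851 ] handle [[ 0.60565274 -0.29186758]
 [ 0.58700655 -0.36317183]] 0.05761592705060963 0.1311184772146279 yaw -17.446421647463097
```

carry_out(
  motion="-0.01 0 0.3 -0.005;-0.01 0 0.6 -0.005;-0.01 0 0.8 -0.005;-0.01 0 0.92 -0.005;-0.01 0 0.97 -0.005;-0.01 0 0.99 -0.005;-0.01 0 0.99 -0.005;-0.01 0 0.99 -0.005",
)

```text
time: 30.95
tool_pos: [0.425, -0.3432, -0.0062]
ee_rot: [3.14, 0.002, 1.643]
wrist_force: [0.9, -0.7, 0.1]
width: 0.094
finger_force: 0.0
```

carry_out(
  motion="0 0 0 0;0 0 0 0;0 0 0 0;0 0 0 0;0 0 0 0;0 0 0 0;0 0 0 0;0 0 0 0",
  grip=-1,
)

```text
time: 31.75
tool_pos: [0.4238, -0.3424, -0.0074]
ee_rot: [-3.141, 0.0, 1.643]
wrist_force: [-4.1, 0.6, 5.5]
width: 0.0695
finger_force: 30.0
```

carry_out(
  motion="0 0 -0.1 0;0 0 -0.3 0;0 0 -0.5 0;0.2 0.1 -0.65 0;0.45 0.23 -0.65 0;0.7 0.35 -0.65 0;0.9 0.45 -0.65 0;1 0.5 -0.65 0",
)

```text
time: 32.55
tool_pos: [0.4891, -0.1839, 0.0897]
ee_rot: [3.14, -0.002, 1.646]
wrist_force: [0.4, -0.6, -2.5]
width: 0.0697
finger_force: 30.0
```

carry_out(
  motion="0.2 0.1 0 -0.04;0.45 0.23 0 -0.08;0.7 0.35 0 -0.13;0.9 0.45 0 -0.18;0.978 0.514 0 -0.23;0.978 0.514 0 -0.28;0.978 0.514 0 -0.33;0.978 0.514 0 -0.38",
)

```text
time: 33.35
tool_pos: [0.5544, -0.0343, 0.0894]
ee_rot: [3.14, -0.001, 2.802]
wrist_force: [-0.6, -0.1, -2.6]
width: 0.0695
finger_force: 30.0
```

```bash
python3 - <<'E'
from h import *
from bench import robot
o=robot.get_obs(); print(o["tool_pos"],np.degrees(o["ee_rot"][2]),o["width"],o["wrist_force"],go(.5541,-.0355,.08,189.5,o))
E
```

```text
[ 0.55438442 -0.03431746  0.08936492] 160.5291859964795 0.06946016590283761 [-0.59532927 -0.07021742 -2.5691104 ] (array([-0.001, -0.008,  0.062]), np.float64(-0.161))
```

carry_out(
  motion="0 -0.01 0 -0.05;0 -0.01 0 -0.1;0 -0.01 0 -0.15;0 -0.01 0.05 -0.161;0 -0.01 0.1 -0.161;0 -0.01 0.16 -0.161;0 -0.01 0.16 -0.161;0 -0.01 0.16 -0.161",
)

```text
time: 34.15
tool_pos: [0.5534, -0.0366, 0.0651]
ee_rot: [3.141, -0.001, -2.983]
wrist_force: [-0.7, 0.0, -1.5]
width: 0.0698
finger_force: 30.0
```

```bash
python3 -c "
from h import *
look('w8')"
```

```text
[ 0.55344696 -0.03659015  0.06511016] [ 1.79964966e+02 -5.97729784e-02 -1.70931410e+02]
```

View pics/w8.png

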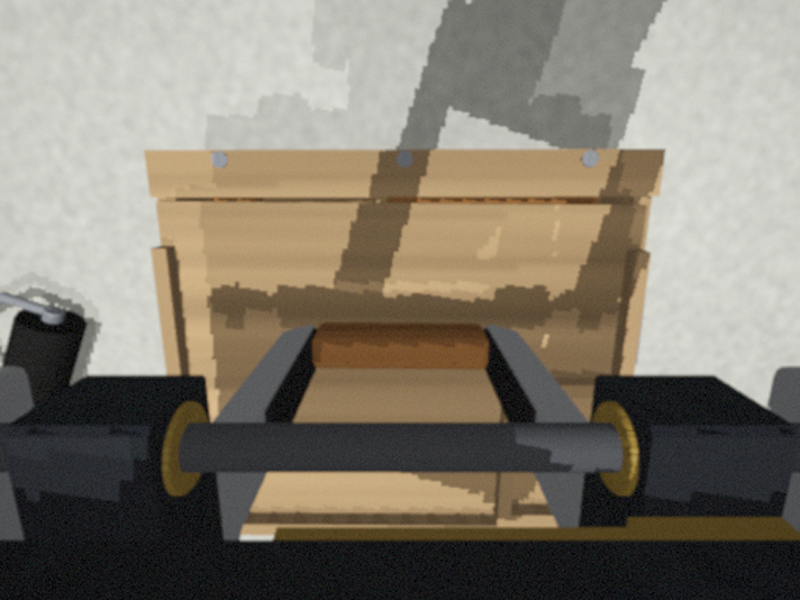

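carry_out(
  motion="-0.02 0.004 0 -0.001;-0.02 0.004 0.02 -0.001;-0.02 0.004 0.04 -0.001;-0.02 0.004 0.06 -0.001;-0.02 0.004 0.08 -0.001;-0.02 0.004 0.095 -0.001;-0.02 0.004 0.1 -0.001;-0.02 0.004 0.1 -0.001",
)

```text
time: 35.0
tool_pos: [0.5565, -0.0357, 0.0505]
ee_rot: [3.141, -0.0, -2.98]
wrist_force: [0.5, 0.1, -2.2]
width: 0.0694
finger_force: 30.0
```

carry_out(
  motion="0 0 0.006 0;0 0 0.012 0;0 0 0.018 0;0 0 0.024 0;0 0 0.024 0;0 0 0.024 0;0 0 0.024 0;0 0 0.024 0",
)

```text
time: 35.8
tool_pos: [0.5568, -0.0357, 0.0475]
ee_rot: [-3.141, 0.001, -2.98]
wrist_force: [-0.7, 0.8, 1.1]
width: 0.0701
finger_force: 30.0
```

carry_out(
  motion="0 0 0.006 0;0 0 0.012 0;0 0 0.018 0;0 0 0.022 0;0 0 0.022 0;0 0 0.022 0;0 0 0.022 0;0 0 0.022 0",
)

```text
time: 36.6
tool_pos: [0.5567, -0.0357, 0.0438]
ee_rot: [3.142, 0.0, -2.98]
wrist_force: [-2.5, -1.3, 0.8]
width: 0.07
finger_force: 30.0
```

carry_out(
  motion="0.01 0 0 0;0.02 0 0 0;0.03 0 0 0;0.04 0 0 0;0.05 0 0 0;0.055 0 0 0;0.055 0 0 0;0.055 0 0 0",
)

```text
time: 37.4
tool_pos: [0.5483, -0.0369, 0.0438]
ee_rot: [3.141, -0.0, -2.98]
wrist_force: [0.3, 0.1, -0.8]
width: 0.0697
finger_force: 30.0
```

carry_out(
  motion="0.01 0 0 0;0.02 0 0 0;0.03 0 0 0;0.04 0 0 0;0.045 0 0 0;0.045 0 0 0;0.045 0 0 0;0.045 0 0 0",
)

```text
time: 38.2
tool_pos: [0.5418, -0.0381, 0.0437]
ee_rot: [3.141, -0.0, -2.98]
wrist_force: [-0.4, -0.2, -2.7]
width: 0.0694
finger_force: 30.0
```

carry_out(
  motion="0 0 0.01 0;0 0 0.02 0;0 0 0.02 0;0 0 0.02 0;0 0 0.02 0;0 0 0.02 0;0 0 0.02 0;0 0 0.02 0",
)

```text
time: 39.0
tool_pos: [0.5419, -0.0381, 0.0408]
ee_rot: [3.142, 0.0, -2.98]
wrist_force: [0.5, 0.2, -1.8]
width: 0.0698
finger_force: 30.0
```

carry_out(
  motion="0 0 0.008 0;0 0 0.014 0;0 0 0.02 0;0 0 0.02 0;0 0 0.02 0;0 0 0.02 0;0 0 0.02 0;0 0 0.02 0",
)

```text
time: 39.8
tool_pos: [0.5428, -0.038, 0.0386]
ee_rot: [-3.141, 0.002, -2.98]
wrist_force: [3.4, 1.9, 4.3]
width: 0.0699
finger_force: 30.0
```

carry_out(
  motion="0 0 0 0;0 0 0 0;0 0 0 0;0 0 0 0;0 0 0 0;0 0 -0.1 0;0 0 -0.3 0;0 0 -0.5 0",
  grip=1,
)

```text
time: 40.6
tool_pos: [0.5415, -0.0381, 0.1142]
ee_rot: [3.141, -0.001, -2.98]
wrist_force: [0.9, -0.1, -0.3]
width: 0.0941
finger_force: 0.0
```

```bash
python3 - <<'E'
from fit import *
look("w9")
s=np.load("w9.npy",allow_pickle=True).item(); im=s["image"].astype(int)
# predicted features for a flat fitted insert; box pose
q=np.array([.560,-.0345,np.radians(9.4)]); c,si=np.cos(q[2]),np.sin(q[2])
W=lambda i,j,k:np.array([q[0]+(c*i-si*j)/1e3,q[1]+(si*i+c*j)/1e3,k/1e3])
for n,p in(("lip out",(-88,0,62)),("lip in",(-68,0,62)),("pull top -x edge",(-27,0,73)),("pull L",(-20,-35,73)),("pull R",(-20,35,73))): print(n,np.round(pr(W(*p),s,.006)/1.5625,1))
g=im.sum(2)//3
print("col 215..225, rows 85-240:",g[85:240:1,215:225].mean(1).astype(int).tolist())
r=im[...,0]-im[...,2]; 
m=((r>45)&(g<110)).astype(np.uint8); m=cv2.morphologyEx(m,cv2.MORPH_OPEN,np.ones((3,3)))
n,l,st,ce=cv2.connectedComponentsWithStats(m); print(st[(st[:,4]>100)][:12].tolist())
E
```

```text
[ 0.54150499 -0.03806     0.11418683] [ 1.79986088e+02 -4.33709094e-02 -1.70721015e+02]
lip out [256.8 113. ]
lip in [256.8 136.4]
pull top -x edge [256.9 184.6]
pull L [217.2 192.3]
pull R [296.5 192.3]
col 215..225, rows 85-240: [187, 188, 187, 186, 185, 184, 182, 182, 182, 182, 184, 185, 186, 186, 187, 187, 187, 188, 189, 190, 190, 191, 191, 189, 189, 188, 188, 188, 184, 161, 141, 138, 137, 138, 138, 138, 137, 138, 138, 138, 137, 137, 135, 136, 139, 143, 146, 149, 151, 153, 153, 155, 153, 143, 141, 143, 143, 144, 145, 146, 147, 152, 160, 162, 161, 159, 157, 154, 154, 155, 156, 158, 161, 166, 169, 169, 167, 166, 165, 164, 164, 164, 163, 160, 158, 157, 155, 153, 150, 143, 137, 126, 104, 86, 82, 85, 86, 79, 73, 71, 69, 68, 72, 77, 78, 80, 81, 80, 79, 78, 78, 78, 78, 76, 80, 80, 86, 96, 99, 101, 100, 100, 99, 99, 100, 98, 99, 102, 106, 108, 110, 112, 113, 113, 114, 114, 115, 117, 116, 117, 117, 115, 114, 111, 110, 110, 109, 107, 108, 108, 109, 108, 108, 108, 110]
[[0, 0, 512, 384, 184614], [371, 116, 18, 20, 262], [235, 144, 25, 16, 295], [361, 149, 9, 25, 133], [340, 150, 19, 28, 312], [230, 162, 23, 13, 212], [172, 171, 184, 45, 5175], [318, 171, 22, 6, 103], [303, 211, 29, 59, 1098], [259, 231, 44, 10, 264], [238, 248, 64, 22, 794], [54, 258, 32, 59, 698]]
```

carry_out(
  motion="-0.25 -0.06 0 0;-0.49 -0.13 0 0;-0.49 -0.13 0 0;-0.49 -0.13 0.1 0;-0.49 -0.13 0.25 0;-0.49 -0.13 0.4 0;-0.49 -0.13 0.47 0;-0.49 -0.13 0.5 0",
  grip=-1,
)

```text
time: 41.45
tool_pos: [0.6156, -0.0452, 0.0362]
ee_rot: [3.141, -0.003, -2.98]
wrist_force: [-0.1, 0.7, -0.7]
width: 0.0337
finger_force: 0.0
```

carry_out(
  motion="0 0 0.01 0;0 0 0.02 0;0 0 0.03 0;0 0 0.04 0;0 0 0.05 0;0 0 0.055 0;0 0 0.055 0;0 0 0.055 0",
)

```text
time: 42.25
tool_pos: [0.6181, -0.0456, 0.0314]
ee_rot: [-3.141, 0.001, -2.98]
wrist_force: [-2.6, 0.3, 5.5]
width: 0.0006
finger_force: 2.7
```

carry_out(
  motion="0 0 -0.25 0;0 0 -0.5 0;0.05 -0.2 -0.6 0;0.1 -0.45 -0.6 0;0.15 -0.7 -0.6 0;0.19 -0.85 -0.6 0;0.19 -0.85 -0.6 0.04;0.19 -0.85 -0.6 0.08",
  grip=0.06,
)

```text
time: 43.05
tool_pos: [0.6098, -0.1772, 0.1194]
ee_rot: [3.141, -0.0, 3.045]
wrist_force: [0.1, 0.3, 0.9]
width: 0.0497
finger_force: 0.0
```

```bash
python3 - <<'E'
from h import *
from bench import robot
o=robot.get_obs(); print(o["tool_pos"],np.degrees(o["ee_rot"][2]),go(.603,-.302,.10,76,o))
E
```

```text
[ 0.60978835 -0.17720983  0.11944918] 174.4644634431714 (array([-0.035, -0.832,  0.13 ]), np.float64(0.547))
```

carry_out(
  motion="-0.01 -0.2 0 0.047;-0.02 -0.45 0 0.095;-0.035 -0.7 0 0.142;-0.035 -0.83 0 0.19;-0.035 -0.83 0 0.237;-0.035 -0.83 0 0.285;-0.035 -0.83 0 0.332;-0.035 -0.83 0 0.38",
)

```text
time: 43.85
tool_pos: [0.6041, -0.3006, 0.1195]
ee_rot: [3.142, -0.0, 1.853]
wrist_force: [-0.3, -0.3, 0.1]
width: 0.0496
finger_force: 0.0
```

carry_out(
  motion="0 0 0 0.047;0 0 0 0.095;0 0 0 0.142;0 0 0 0.167;0 0 0 0.167;0 0 0 0.167;0 0 0 0.167;0 0 0 0.167",
)

```text
time: 44.65
tool_pos: [0.6041, -0.3004, 0.1196]
ee_rot: [3.142, -0.0, 1.335]
wrist_force: [0.0, 0.7, 0.1]
width: 0.0498
finger_force: 0.0
```

```bash
python3 - <<'E'
from fit import *
look("w10")
s=np.load("w10.npy",allow_pickle=True).item(); im=s["image"].astype(int); o=s["o"]
g=im.sum(2)/3; r=im[...,0]-im[...,2]
m=((r>18)&(g<100)).astype(np.uint8); m=cv2.morphologyEx(m,cv2.MORPH_OPEN,np.ones((3,3)))
n,l,st,ce=cv2.connectedComponentsWithStats(m); 
for i in range(1,n):
    if st[i,4]>150:
        y,x=np.nonzero(l==i); rect=cv2.minAreaRect(np.c_[x,y].astype(np.float32)); print("red",st[i].tolist(),[np.round(v,1) for v in rect])
m=((g<40)&(abs(r)<15)).astype(np.uint8); m[195:]=0
n,l,st,ce=cv2.connectedComponentsWithStats(m)
for i in range(1,n):
    if st[i,4]>300:
        y,x=np.nonzero(l==i); rect=cv2.minAreaRect(np.c_[x,y].astype(np.float32)); print("blk",st[i].tolist(),[np.round(v,1) for v in rect])
yb=np.radians(-14); 
for n,d,z in(("roller",0,17),("h0",-56,18),("grip66",-66,18)):
    p=np.array([.603,-.302])+np.array([-np.sin(yb),np.cos(yb)])*(66+d)/1e3; print(n,np.round(pr(np.r_[p,z/1e3],s,.006)/1.5625,1))
E
```

```text
[ 0.60410177 -0.30039222  0.11955398] [ 1.79998478e+02 -4.36274465e-03  7.64998305e+01]
red [80, 0, 186, 71, 3729] [array([174.5,  31.2]), array([ 59.7, 188.3]), np.float64(81.3)]
red [245, 174, 21, 69, 1302] [array([255., 208.]), array([20., 68.]), np.float64(0.0)]
red [144, 257, 24, 61, 746] [array([155. , 286.9]), array([20.1, 60.9]), np.float64(6.0)]
red [345, 257, 23, 61, 766] [array([356.6, 286.9]), array([60.9, 20.3]), np.float64(85.1)]
red [130, 330, 339, 16, 3504] [array([299. , 337.5]), array([ 15., 338.]), np.float64(90.0)]
blk [231, 103, 52, 33, 1492] [array([256.5, 119. ]), array([51.3, 31.4]), np.float64(1.5)]
roller [255.1 118.1]
h0 [254.6 171.2]
grip66 [254.5 180.3]
```

carry_out(
  motion="0 0 0.25 0;0 0 0.5 0;0 0 0.7 0;0 0 0.8 0;0 0 0.85 0;0 0 0.865 0;0 0 0.865 0;0 0 0.865 0",
)

```text
time: 45.5
tool_pos: [0.6054, -0.3011, -0.008]
ee_rot: [3.138, 0.001, 1.335]
wrist_force: [1.2, -0.1, 0.8]
width: 0.0496
finger_force: 0.0
```

carry_out(
  motion="0 0 0 0;0 0 0 0;0 0 0 0;0 0 0 0;0 0 0 0;0 0 0 0;0 0 -0.05 0;0 0 -0.15 0",
  grip=-1,
)

```text
time: 46.3
tool_pos: [0.6026, -0.2995, 0.0107]
ee_rot: [-3.137, -0.001, 1.335]
wrist_force: [-0.9, 0.1, -1.9]
width: 0.0232
finger_force: 30.0
```

carry_out(
  motion="0 0 -0.25 0;0 0 -0.53 0;0.25 -0.07 -0.55 0;0.5 -0.14 -0.55 0;0.75 -0.2 -0.55 0;0.9 -0.25 -0.55 0;0.9 -0.25 -0.55 0;0.9 -0.25 -0.55 0",
)

```text
time: 47.1
tool_pos: [0.5996, -0.1605, 0.0959]
ee_rot: [3.14, 0.001, 1.335]
wrist_force: [0.2, -0.5, -1.6]
width: 0.0231
finger_force: 30.0
```

carry_out(
  motion="0.25 -0.07 0 -0.04;0.5 -0.14 0 -0.08;0.75 -0.2 0 -0.127;0.9 -0.247 0 -0.127;0.9 -0.247 0 -0.127;0.9 -0.247 0 -0.127;0.9 -0.247 0 -0.127;0.9 -0.247 0 -0.127",
)

```text
time: 47.9
tool_pos: [0.595, -0.0222, 0.0948]
ee_rot: [3.142, 0.0, 1.731]
wrist_force: [-0.8, -0.5, -1.8]
width: 0.0235
finger_force: 30.0
```

```bash
python3 - <<'E'
from fit import *
look("w11")
s=np.load("w11.npy",allow_pickle=True).item(); im=s["image"].astype(int); o=s["o"]
print(o["width"],o["wrist_force"],go(.5935,-.0195,.06,99.3,o))
g=im.sum(2)/3; r=im[...,0]-im[...,2]
m=((g<40)&(abs(r)<15)).astype(np.uint8); m[195:]=0
n,l,st,ce=cv2.connectedComponentsWithStats(m)
for i in range(1,n):
    if st[i,4]>300:
        y,x=np.nonzero(l==i); rect=cv2.minAreaRect(np.c_[x,y].astype(np.float32)); print("blk",st[i].tolist(),[np.round(v,1) for v in rect])
q=[.5605,-.0343,np.radians(9.3)];c,si=np.cos(q[2]),np.sin(q[2])
W=lambda i,j,k:np.array([q[0]+(c*i-si*j)/1e3,q[1]+(si*i+c*j)/1e3,k/1e3])
t=np.array([np.cos(o["ee_rot"][2]),np.sin(o["ee_rot"][2])])
print("roller pred",pr(np.r_[o["tool_pos"][:2]+.0637*t,o["tool_pos"][2]+.0103+.017],s,.006)/1.5625)
for n,p in(("wall+y out",(35,112,56)),("wall+y in",(35,104,56)),("wall +y out far",(80,112,56)),("pocket +y",(35,94,59)),("rim+y out",(0,100,59))): print(n,np.round(pr(W(*p),s,.006)/1.5625,1))
for cc in(290,180): print(cc,g[40:200,cc-3:cc+4].mean(1).astype(int).tolist())
for rr in(85,100): print(rr,g[rr-2:rr+3,140:440].mean(0).astype(int)[::2].tolist())
E
```

```text
[ 0.59502443 -0.02222885  0.0948215 ] [1.79999980e+02 2.39519211e-02 9.91867838e+01]
0.023462627494589355 [-0.82244266 -0.46292591 -1.78444103] (array([ 0.02 , -0.007,  0.232]), np.float64(-0.001))
blk [210, 93, 95, 58, 5086] [array([257. , 121.5]), array([57., 94.]), np.float64(90.0)]
roller pred [255.43266177 121.55580995]
wall+y out [253.9  64.9]
wall+y in [253.9  75.7]
wall +y out far [310.9  64.9]
pocket +y [253.9  88.6]
rim+y out [209.5  80.6]
290 [207, 207, 206, 206, 205, 204, 205, 205, 206, 207, 208, 208, 208, 206, 205, 204, 205, 206, 208, 209, 211, 213, 210, 192, 164, 148, 146, 147, 147, 147, 147, 147, 148, 143, 121, 88, 73, 68, 68, 79, 99, 117, 135, 152, 158, 157, 158, 159, 158, 156, 144, 119, 91, 57, 25, 22, 16, 18, 21, 20, 20, 24, 22, 20, 25, 21, 24, 21, 20, 20, 23, 23, 24, 22, 24, 22, 23, 25, 20, 21, 27, 22, 23, 22, 25, 21, 22, 22, 22, 23, 25, 24, 23, 19, 22, 22, 19, 21, 23, 20, 20, 17, 19, 18, 21, 20, 20, 22, 16, 16, 18, 48, 93, 106, 107, 108, 107, 108, 108, 108, 106, 106, 106, 104, 106, 106, 107, 107, 106, 106, 107, 108, 105, 104, 102, 99, 95, 91, 90, 87, 88, 89, 89, 8
[... 1571 characters left out ...]
161, 157, 153, 154, 162, 165, 165, 166, 165, 163, 161, 159, 155, 155, 151, 150, 145, 144, 142, 149, 155, 163, 168, 169, 161, 151, 147, 145, 145, 133, 132, 124, 118, 119, 103, 32, 23, 25, 19, 23, 23, 23, 21, 25, 20, 22, 24, 21, 20, 25, 24, 21, 19, 24, 22, 18, 22, 18, 23, 17, 21, 22, 21, 20, 23, 21, 20, 24, 25, 21, 20, 24, 22, 20, 19, 19, 21, 25, 22, 14, 24, 20, 52, 114, 115, 82, 111, 121, 131, 142, 155, 204, 212, 211, 210, 209, 209, 209, 211, 211, 210, 208, 207, 207, 208, 207, 207, 205, 207, 208, 209, 210, 211, 213, 212, 209, 207, 208, 209, 209, 210, 212, 212, 211, 210, 210, 210, 211, 212, 209, 207, 204, 204, 207, 209, 209, 209, 208, 209, 208, 207, 207, 208, 206, 205, 204, 205, 207, 208, 207]
```

carry_out(
  motion="0.021 -0.013 0.05 -0.001;0.021 -0.013 0.12 -0.001;0.021 -0.013 0.19 -0.001;0.021 -0.013 0.25 -0.001;0.021 -0.013 0.3 -0.001;0.021 -0.013 0.33 -0.001;0.021 -0.013 0.345 -0.001;0.021 -0.013 0.345 -0.001",
)

```text
time: 48.75
tool_pos: [0.5923, -0.0176, 0.0429]
ee_rot: [-3.141, -0.0, 1.737]
wrist_force: [0.6, -0.6, -1.6]
width: 0.0234
finger_force: 30.0
```

carry_out(
  motion="0 0 0.005 0;0 0 0.01 0;0 0 0.015 0;0 0 0.015 0;0 0 0.015 0;0 0 0.015 0;0 0 0.015 0;0 0 0.015 0",
)

```text
time: 49.55
tool_pos: [0.5927, -0.0177, 0.0411]
ee_rot: [3.141, 0.0, 1.737]
wrist_force: [0.8, 0.5, -0.1]
width: 0.0235
finger_force: 30.0
```

carry_out(
  motion="0 0 0 0;0 0 0 0;0 0 0 0;0 0 0 0;0 0 0 0;0 0 -0.1 0;0 0 -0.3 0;0 0 -0.55 0",
  grip=-0.15,
)

```text
time: 50.35
tool_pos: [0.5913, -0.0175, 0.1235]
ee_rot: [-3.138, -0.001, 1.737]
wrist_force: [-0.1, 0.1, 0.5]
width: 0.0401
finger_force: 0.0
```

```bash
python3 - <<'E'
from fit import *
look("w12")
s=np.load("w12.npy",allow_pickle=True).item(); im=s["image"].astype(int); o=s["o"]
g=im.sum(2)/3; r=im[...,0]-im[...,2]
m=((g<40)&(abs(r)<15)).astype(np.uint8); m[195:]=0
n,l,st,ce=cv2.connectedComponentsWithStats(m)
for i in range(1,n):
    if st[i,4]>300:
        y,x=np.nonzero(l==i); rect=cv2.minAreaRect(np.c_[x,y].astype(np.float32)); print("blk",st[i].tolist(),[np.round(v,1) for v in rect])
m=((r>18)&(g<100)).astype(np.uint8); m=cv2.morphologyEx(m,cv2.MORPH_OPEN,np.ones((3,3)))
n,l,st,ce=cv2.connectedComponentsWithStats(m)
for i in range(1,n):
    if st[i,4]>300: print("red",st[i].tolist())
q=[.5605,-.0335,np.radians(9.3)];c,si=np.cos(q[2]),np.sin(q[2])
W=lambda i,j,k:np.array([q[0]+(c*i-si*j)/1e3,q[1]+(si*i+c*j)/1e3,k/1e3])
for n,p in(("roller",(35,73,70)),("wall+y out",(35,112,56)),("wall+x out",(88,80,56)),("handle start",(35,17,72))): print(n,np.round(pr(W(*p),s,.006)/1.5625,1))
print("col300",g[60:130,297:303].mean(1).astype(int).tolist())
print("row110",g[108:113,290:350].mean(0).astype(int).tolist())
E
```

```text
[ 0.59125134 -0.01750681  0.12345483] [-1.79819438e+02 -5.94186734e-02  9.95024160e+01]
blk [228, 101, 62, 39, 2164] [array([258.5, 120. ]), array([38., 61.]), np.float64(90.0)]
red [138, 76, 162, 26, 1200]
red [302, 101, 15, 110, 966]
red [118, 106, 154, 159, 7765]
red [227, 139, 62, 31, 1172]
red [165, 256, 20, 62, 663]
red [328, 257, 19, 61, 654]
red [108, 330, 339, 16, 3518]
roller [258.2 121. ]
wall+y out [258.4  75.8]
wall+x out [316.1 113.1]
handle start [257.8 183.8]
col300 [204, 205, 206, 207, 208, 207, 206, 205, 205, 205, 206, 206, 207, 208, 210, 206, 177, 151, 146, 147, 147, 147, 148, 148, 146, 132, 101, 88, 88, 92, 93, 92, 111, 146, 158, 159, 159, 159, 157, 134, 113, 103, 104, 102, 102, 104, 103, 103, 104, 102, 103, 104, 104, 104, 104, 103, 104, 103, 104, 105, 103, 103, 103, 104, 102, 103, 105, 102, 103, 103]
row110 [46, 72, 78, 87, 98, 102, 103, 103, 103, 103, 103, 105, 103, 104, 103, 104, 102, 82, 73, 84, 93, 95, 94, 94, 94, 94, 94, 105, 132, 144, 145, 144, 146, 148, 154, 158, 159, 160, 159, 163, 175, 193, 201, 202, 202, 204, 207, 209, 209, 209, 208, 207, 209, 210, 211, 211, 210, 209, 209, 210]
```

```bash
python3 -c "
from bench import robot
print(robot.close_job())"
```

```text
the job is handed in; nothing more can be done
None
```

I packed the whole kit and handed the job in at about 50 s of the 72 s limit. `close_job()` returned no verdict, so the result isn't confirmed. My contact and image checks put the block and baren in their recesses, the insert flat under the lip and the brayer in its pocket. I never went near the short block, jar or mug, and didn't re-check them at the end.

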